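# Index the rotary table by one hole

### The job

Press the red plunger button of the indexing table fully in so that it unlocks, turn the table clockwise (seen from above; there is a yellow lug to push) to the very next hole, not past it, and let the plunger spring out so that it locks there. Push slowly and gently with the fingertips: the aluminium block stays lying in its nest on the table, nothing is lifted, and the things standing around are left alone. Finish clear of everything.

Things in the scene. Friction and masses are not known exactly. Their poses are not given: they have to be found in the camera images.
- table_axis (a point): Axis of the indexing table, at its round aluminium top (160 mm across, 37 mm above the bench). On the fixed green base (244 mm across; two ears at the back reach 150 mm from the axis). z up; x, y turn with the base's yaw. The base's outer steel ring, 29 mm above the bench, has eight index holes (black spots 12 mm across) every 45 degrees, 100 mm from the axis.
- button_top (a point): Centre of the top of the red plunger button, 31 mm across, on a steel housing 41 mm across on the table's dark arm, 100 mm from the table axis; it goes round with the table. Out (locked), its top is 73 mm above the bench and 18 mm above the housing; fully in, 61 mm above the bench. z up. Pressing down takes 2 N at first, 4.5 N at the end of the 12 mm stroke, then it stops hard.
- lug_face (a point): Middle of the upright face of the yellow push lug on the table's arm, clockwise of the button. The face looks at the button, 34 mm from its axis; it is 44 mm wide (radially) and reaches up to 97 mm above the bench; this point is at 80 mm. Turns with the table: y points into the lug, the clockwise way to push; x to the table axis; z up. A shut gripper over the button fits in front of it.
- start_hole (a point): The index hole in which the plunger stands at the start, on the fixed steel ring, 29 mm above the bench (under the table's arm).
- next_hole (a point): The next index hole clockwise, on the fixed steel ring, 29 mm above the bench, 100 mm from the table axis, 45 degrees on from the start hole. The button must end over it.
- index_table (a joint): Turn of the table, rad: 0 in the start hole, growing clockwise seen from above; 0.785 in the next hole. Locked, it has about 0.02 rad of play either way. Unlocked, it turns stiffly (2 to 4 N at the lug) and stays where it is left. A finger that presses the button in and moves sideways also takes the table along.
- plunger (a joint): Stroke of the button, m: 0 out (locked in a hole), 0.012 fully in. The table is free from about 0.010. With the table turned 0.15 rad or more off a hole, the button stays in by itself when let go; it springs out and locks as soon as the table comes over the next hole, unless it is held in.
- alu_block: Aluminium block, 38 x 52 x 22 mm, lying loose in a nest of four 7 mm high strips at the middle of the table; origin at the centre of its underside, 37 mm above the bench. It rides round with the table.
- brass_slug: Bystander: brass block 28 x 28 x 24 mm, origin under its centre. Leave alone.
- hex_bolt: Bystander: steel hexagon bolt lying down, 59 mm long, 22 mm across, origin under its centre. Leave alone.
- steel_block: Bystander: grey steel block 30 x 40 x 18 mm, origin under its centre. Leave alone.
- drift_bar: Bystander: dark rusty bar standing upright on its foot, 60 mm across the foot, 222 mm high, origin under its centre. Leave alone.
Not all that is in view belongs to the job. Leave any brown or green look-alike of the alu_block alone.

How it is judged (in metres and radians):
On the way, in this order (a step that is already met when the one before it is completed fails the run):
1. the plunger is pressed fully in while the table still stands at the start hole (value of joint plunger above 0.0095 m and value of joint index_table below 0.1 rad), for 0.1 s.
2. the table is turned clockwise, off the start hole (value of joint index_table above 0.3 rad), for 0.1 s.
At the end, for the whole second after the job is handed in: The table stands still in the next hole clockwise (0.785 rad within 0.04), the plunger is out (stroke under 3 mm), and the aluminium block lies flat in its nest (within 8 mm of the table axis, raised by less than 4 mm, tilted less than 0.1 rad) (value of joint index_table between 0.745 and 0.825 rad and value of joint plunger below 0.003 m and velocity of joint index_table between -0.05 and 0.05 rad/s and horizontal distance between alu_block and table_axis below 0.008 m and height (world z) of alu_block below 0.041 m and angle between alu_block's own z axis and vertical below 0.1 rad); the robot touches nothing.
It fails at once if the table is turned past the next hole (value of joint index_table above 0.96 rad).
It fails at once if the table is turned the wrong way, anticlockwise (value of joint index_table below -0.2 rad).
It fails at once if the table or its plunger is pushed or gripped with more than 60 N (contact force between the fingers and index_table above 60 N).
It fails at once if the aluminium block is lifted (height (world z) of alu_block above 0.047 m).
It fails at once if a bystander is moved by more than 20 mm (distance of any of brass_slug, hex_bolt, steel_block, drift_bar from where it was at the start of the episode above 0.02 m).
It also fails if it takes over 42 s, if anything falls off the work surface, if the arm or the gripper's body presses on something with over 40 N, if the wrist force passes 120 N, or if a joint passes its speed limit or range.

### The arm

A 6-joint arm with a two-finger parallel gripper is mounted at the origin on a cart in front of the work surface, level with it; the furniture and walls round the work are solid. World frame = base frame: x ahead of the robot, y to its left, z up, the work surface at z = 0. Lengths are in mm, angles in rad, forces in N, time in s.
With the tool pointing down it reaches from about 325 to 1000 mm from the base axis. Payload 5.1 kg.
Tool frame: the origin (TCP) lies on the centre line of the jaws, within the pads' length; the fingertips stand 25 mm ahead of it and the grasp point (between the pads) lies 6 mm ahead of it (manip.tips_ahead is the distance from the TCP to the fingertips, in mm); z points along the fingers, y is the line along which they close (so a half turn about z gives the same grasp; the last joint's range is limited). The gripper opens to 85 mm and grips with 20 to 120 N. Pads are 22 mm wide; open, the fingers measure 114 mm over their backs; the gripper's body (76 mm by 85 mm) begins 54 mm behind the grasp point. The pads swing forward as they close: fully open they stand 13 mm farther back than shut.
Start: joints at [1.251, 0.124, 1.65, -0, 1.367, -0.083], TCP at [152.508, 631.843, 229.422] pointing down, gripper open.
Joint ranges: [-2.61, 2.61], [-1.02, 2.33], [0.03, 2.71], [-1.35, 4.49], [0.32, 2.68], [-2.91, 2.91]. Speed limits (rad/s): [2.57, 2.57, 3.14, 3.14, 3.14, 3.14].

### API

Orientations are given as a unit quaternion [x, y, z, w].
In Python, from rig import manip gives the robot as it stands.
- The arm moves only by the tool servo_tool, never from a script. Its argument "targets" is a list of rows, each a list of 7 numbers: the turn, a rotation vector about the tool's x, y, z in degrees, then the shift along the tool's x, y, z in m, then the closure, from 0 (fully open) to 1 (shut). A call has 1 to 20 rows; each row shifts and turns the commanded pose from where the row before left it, along the tool's axes as they then stand; what a row does not reach is not made up. A row lasts 1/8 s, in which the tool goes at most 62.5 mm and 10.7 degrees, less where a joint would pass 70% of its speed; a pose out of reach is approached as far as the arm can. A call with a gripper value outside its range is refused whole. The fingers move at their own pace and stop on an object; the grip force is fixed at half the most. Time passes only in rows, so rows that do not move let the fingers close. It gives the time, the measured TCP pose, the force, the opening and the grip force at its end, in the units of the state.
- manip.state(): the state, without advancing time (a new reading comes with each control period).
- manip.snapshot(name): name is "scene" or "top" or "wrist"; returns (picture, depth): 420x560x3 uint8, red, green, blue; 420x560 float32, mm along the optical axis (not along the pixel's ray), 0 where there is no reading.
- manip.camera_params(name): a dict with "K" (3x3 intrinsics, pixels), "dist_coeffs" ([k1, k2, p1, p2, k3] as OpenCV has them; the pictures are not rectified), "R" (3x3) and "t" (3): a world point X has camera coordinates R X + t. Camera axes: x right, y down, z forward; pixel columns grow to the right and rows downward; lengths in mm; the calibration is good to about 2 mm. A picture is of the moment at which its call begins: read the wrist's pose just before it. camera_params takes no time and is no camera call; for the wrist camera it gives the pose at the moment of the call.
- manip.close_job(): hands the job in; it is judged then, once.
The state is a dict: "t": time; "q": joint angles; "dq": joint speeds; "tau": joint torques, N m; "tool_pos": TCP position; "tcp_rot": TCP orientation; "contact_force": force on the tool from outside, world axes, zero at the start; "moment": the same for the moment, N m; "opening": opening from 0.0 (shut) to 1.0 (fully open); "finger_force": force on a finger pad.
Only numpy, scipy, OpenCV 4.12 (cv2) and the standard library are available. Lean on these libraries where they do the work, as an engineer would, in place of code of your own. Each camera call takes 0.05 s, during which the arm holds its last target. There are 200 camera calls.

## Working session

There is one attempt and no reset: what is moved stays moved. The work goes in short steps, Python scripts to look and compute and a tool call to move; the robot and the scene stay as the last step left them, time stands still between calls to the robot, and variables do not carry over. Pictures are saved under pics/ and viewed, at most 10 in all, crops included, and the job is handed in when it is done.

Besides the shell and the picture viewer there is one more tool, called in YAML: its name, and indented under it one key for each argument. servo_tool: Moves the arm, as the interface text tells. Its arguments: {"type":"object","properties":{"targets":{"type":"array"}},"required":["targets"]}

```bash
mkdir -p pics; cat > h.py <<'E'
import sys; sys.path.insert(0,'.')
import numpy as np, cv2
from rig import manip
def snap(n,f):
    p=manip.camera_params(n); im,d=manip.snapshot(n)
    cv2.imwrite(f'pics/{f}.png',cv2.cvtColor(im,cv2.COLOR_RGB2BGR)); np.savez(f'pics/{f}.npz',d=d,im=im,**{k:np.array(v) for k,v in p.items()})
def pt(f,u,v,z=None):
    D=np.load(f'pics/{f}.npz'); R,t=D['R'],D['t']
    n=cv2.undistortPoints(np.array([[[u,v]]],float),D['K'],D['dist_coeffs'])[0,0]
    r=R.T@np.array([n[0],n[1],1]); c=-R.T@t
    if z is None: return c+r*D['d'][int(round(v)),int(round(u))]
    return c+r*(z-c[2])/r[2]
E
ls; python3 - <<'E'
from h import *
print(manip.state())
for n in('scene','top'): snap(n,n+'0')
a=cv2.imread('pics/top0.png');print(manip.tips_ahead)
E
```

```text
h.py
pics
{'t': 0.0, 'q': array([ 1.25137736e+00,  1.24508229e-01,  1.65166372e+00, -5.96284468e-06,
        1.36751538e+00, -8.25771277e-02]), 'dq': array([ 0.00036576,  0.00026272, -0.001375  , -0.0001352 , -0.00027658,
        0.00109918]), 'tau': array([ 5.18781417e-04, -4.23634207e+01, -3.65441322e+01, -9.52708820e-05,
        7.42820848e-03, -3.53372318e-07]), 'tool_pos': array([152.33366226, 631.26514732, 228.15708567]), 'tcp_rot': array([ 1.18143668e-01,  9.92995960e-01, -1.02683801e-03, -2.06238147e-04]), 'contact_force': array([ 0.56239293, -0.11413741,  1.10060355]), 'moment': array([ 0.03806765, -0.06373658,  0.05295191]), 'finger_force': 0.0, 'opening': 1.000446474628899}
25.0
```

View pics/top0.png

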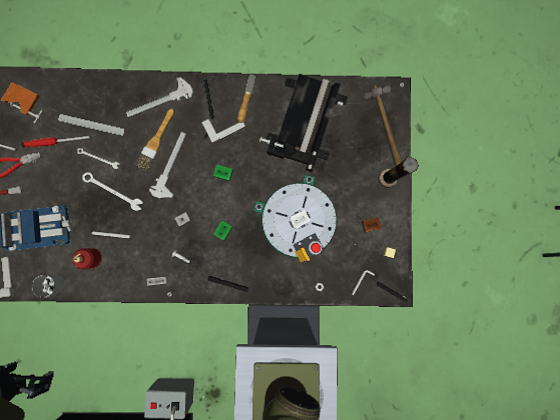

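View pics/scene0.png

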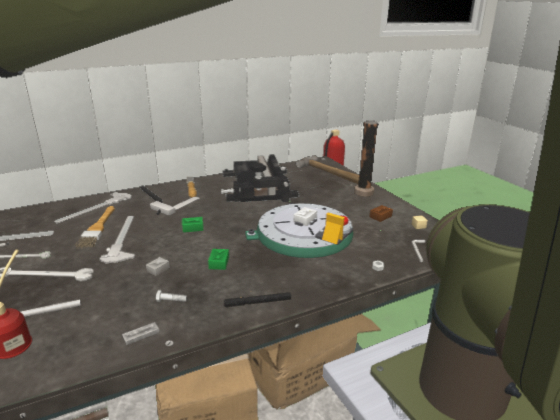

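The top view shows the table centred near (299,219), the red button at (316,248) and the yellow lug at (303,255). Other red things are the oil can (87,258) and the control box button (153,405), and neither is on the table. The button at (316,248) fits the description, so I'll check it in a close crop.

```bash
python3 - <<'E'
from h import *
a=cv2.imread('pics/top0.png')[170:270,245:350]
cv2.imwrite('pics/c1.png',cv2.resize(a,None,fx=6,fy=6,interpolation=cv2.INTER_CUBIC)[:600])
D=np.load('pics/top0.npz');im=D['im'].astype(int);r,g,b=im[...,0],im[...,1],im[...,2]
sub=np.zeros(r.shape,bool);sub[170:280,245:350]=1
def cen(m,z,n):
    v,u=np.nonzero(m&sub); print(n,len(u),u.mean(),v.mean(),pt('top0',u.mean(),v.mean(),z).round(1)); 
cen((r>150)&(g<90)&(b<90),73,'red'); cen((r>150)&(g>110)&(b<90),97,'yellow')
# disc: fit ellipse on light ring
print('cam',(-D['R'].T@D['t']).round(0),D['K'][0,0])
for u,v in[(299,219),(316,248),(282,219)]: print(pt('top0',u,v).round(1))
E
```

```text
red 64 315.359375 247.640625 [463.5 -79.9  73. ]
yellow 115 302.16521739130434 254.6782608695652 [442.2 -38.6  97. ]
cam [ 475.   32. 1230.] 380.0839066490434
[550.6 -29.7  57.9]
[462.5 -81.9  72.2]
[551.   22.8  37. ]
```

View pics/c1.png

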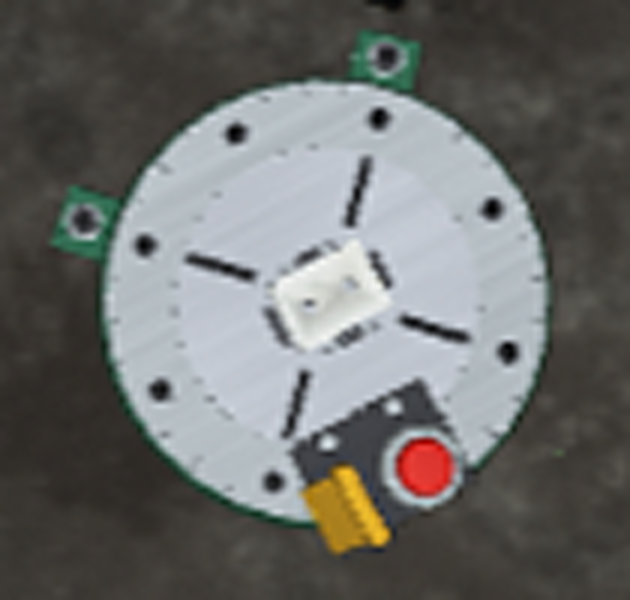

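The crop confirms it: red button at crop (425,467), yellow lug at (345,510), and the next clockwise hole at (274,482). Next I'll fit the axis from the holes.

```bash
python3 - <<'E'
from h import *
from scipy.optimize import least_squares
H=[(379,118),(492,208),(508,352),(274,482),(160,390),(145,244),(236,133)]
P=np.array([pt('top0',245+(x+.5)/6-.5,170+(y+.5)/6-.5,29) for x,y in H])
idx=np.array([0,1,2,4,5,6,7])
f=lambda p:np.r_[P[:,0]-p[0]-p[3]*np.cos(p[2]-idx*np.pi/4),P[:,1]-p[1]-p[3]*np.sin(p[2]-idx*np.pi/4)]
s=least_squares(f,[550,-30,0,100]);print(s.x.round(3),f(s.x).round(1))
c=s.x[:2];a0=s.x[2]-3*np.pi/4
for k in range(4):
    a=a0-k*np.pi/12; print(k*15,(c+100*np.array([np.cos(a),np.sin(a)])).round(1),np.degrees(a))
b=pt('top0',315.36,247.64,73)[:2]-c;print('btn rel',np.hypot(*b),np.degrees(np.arctan2(b[1],b[0])))
E
```

```text
[ 5.51500e+02 -3.12890e+01 -2.67000e-01  1.00163e+02] [ 0.   0.1 -0.  -0.4 -0.3  0.5  0.   0.1  0.   0.4 -0.3 -0.1 -0.1 -0.1]
0 [464.6 -80.8] -150.29533409681022
15 [454.8 -56.7] -165.29533409681022
30 [451.5 -30.8] -180.29533409681022
45 [455.   -4.9] -195.29533409681022
btn rel 100.50312694088062 -151.08595177058285
```

servo_tool:
  targets:
    - [0,0,0,-0.029,-0.0384,0,0]
    - [0,0,0,-0.029,-0.0384,0,1]
    - [0,0,0,-0.029,-0.0384,0,1]
    - [0,0,0,-0.029,-0.0384,0,1]
    - [0,0,0,-0.029,-0.0384,0,1]
    - [0,0,0,-0.029,-0.0384,0,1]
    - [0,0,0,-0.029,-0.0384,0,1]
    - [0,0,0,-0.029,-0.0384,0,1]
    - [0,0,0,-0.029,-0.0384,0,1]
    - [0,0,0,-0.029,-0.0384,0,1]
    - [0,0,0,-0.029,-0.0384,0,1]
    - [0,0,0,-0.029,-0.0384,0,1]
    - [0,0,0,-0.029,-0.0384,0,1]
    - [0,0,0,-0.029,-0.0384,0,1]
    - [0,0,0,-0.029,-0.0384,0,1]
    - [0,0,0,-0.029,-0.0384,0,1]
    - [0,0,0,0,0,0,1]
    - [0,0,0,0,0,0,1]

```text
t: 2.35
tool_pos: [459.0, -74.0, 228.8]
tcp_rot: [0.118, 0.993, 0.0, -0.001]
contact_force: [-0.4, 0.1, -0.5]
opening: 0.001
finger_force: 0.0
```

```bash
python3 - <<'E'
from h import *
snap('wrist','w1')
D=np.load('pics/w1.npz');im=D['im'].astype(int);r,g,b=im[...,0],im[...,1],im[...,2]
for n,m,z in(('red',(r>150)&(g<90)&(b<90),73),('yel',(r>150)&(g>110)&(b<90),97)):
    v,u=np.nonzero(m)
    if len(u):print(n,len(u),u.mean(),v.mean(),u.min(),u.max(),v.min(),v.max(),pt('w1',u.mean(),v.mean(),z).round(1))
E
```

```text
red 556 277.25539568345323 197.3021582733813 264 290 184 210 [462.1 -79.6  73. ]
yel 1105 308.7257918552036 169.21176470588236 289 326 144 196 [435.3 -41.6  97. ]
```

View pics/w1.png

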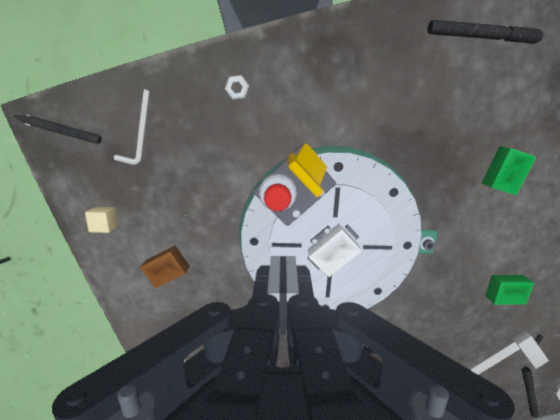

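Wrist view: button at (277,197), lug at (308,169) and block at (333,250). These agree with the top view to about 2.5 mm. Now descending.

servo_tool:
  targets:
    - [0,0,0,0,0,0.02,1]
    - [0,0,0,0,0,0.02,1]
    - [0,0,0,0,0,0.02,1]
    - [0,0,0,0,0,0.02,1]
    - [0,0,0,0,0,0.02,1]
    - [0,0,0,0,0,0.015,1]
    - [0,0,0,0,0,0.005,1]
    - [0,0,0,0,0,0,1]

```text
t: 3.4
tool_pos: [459.3, -74.1, 109.1]
tcp_rot: [0.118, 0.993, 0.0, -0.0]
contact_force: [-0.6, 0.4, 0.3]
opening: -0.0
finger_force: 0.0
```

servo_tool:
  targets:
    - [0,0,0,0,0,0.003,1]
    - [0,0,0,0,0,0.003,1]
    - [0,0,0,0,0,0.003,1]
    - [0,0,0,0,0,0.002,1]
    - [0,0,0,0,0,0,1]

```text
t: 4.03
tool_pos: [459.3, -74.2, 98.2]
tcp_rot: [0.118, 0.993, 0.0, -0.0]
contact_force: [0.7, -0.1, 0.3]
opening: 0.004
finger_force: 0.0
```

servo_tool:
  targets:
    - [0,0,0,0,0,0.002,1]
    - [0,0,0,0,0,0.002,1]
    - [0,0,0,0,0,0.002,1]
    - [0,0,0,0,0,0.002,1]
    - [0,0,0,0,0,0.001,1]
    - [0,0,0,0,0,0,1]

```text
t: 4.78
tool_pos: [459.4, -74.2, 89.3]
tcp_rot: [0.118, 0.993, 0.0, -0.0]
contact_force: [0.2, 0.0, 0.3]
opening: 0.005
finger_force: 0.0
```

servo_tool:
  targets:
    - [0,0,0,0,0,0.001,1]
    - [0,0,0,0,0,0.001,1]
    - [0,0,0,0,0,0.001,1]
    - [0,0,0,0,0,0,1]

```text
t: 5.28
tool_pos: [459.3, -74.2, 86.3]
tcp_rot: [0.118, 0.993, -0.0, -0.0]
contact_force: [-0.0, 0.4, -0.4]
opening: 0.001
finger_force: 0.0
```

No force at the height where the button should resist, so I'll look.

```bash
python3 - <<'E'
from h import *
snap('wrist','w2'); print(manip.tips_ahead, manip.state()['contact_force'])
a=cv2.imread('pics/w2.png')[140:420,80:440]
cv2.imwrite('pics/c2.png',cv2.resize(a,None,fx=2.1,fy=2.1))
D=np.load('pics/w2.npz')
print(D['d'][230:330:10,270:300:6].round(0))
E
```

```text
25.0 [ 0.70219634  0.07108579 -0.61108621]
[[190. 191. 191. 192. 193.]
 [178. 179. 180. 193. 193.]
 [176. 175. 175. 176. 180.]
 [150. 149. 150. 151. 152.]
 [141. 141. 141. 142. 142.]
 [133. 133. 133. 133. 133.]
 [125. 125. 125. 126. 127.]
 [  0. 117. 125. 116. 117.]
 [111. 112. 127. 115. 111.]
 [106.   0. 128. 117. 105.]]
```

View pics/c2.png

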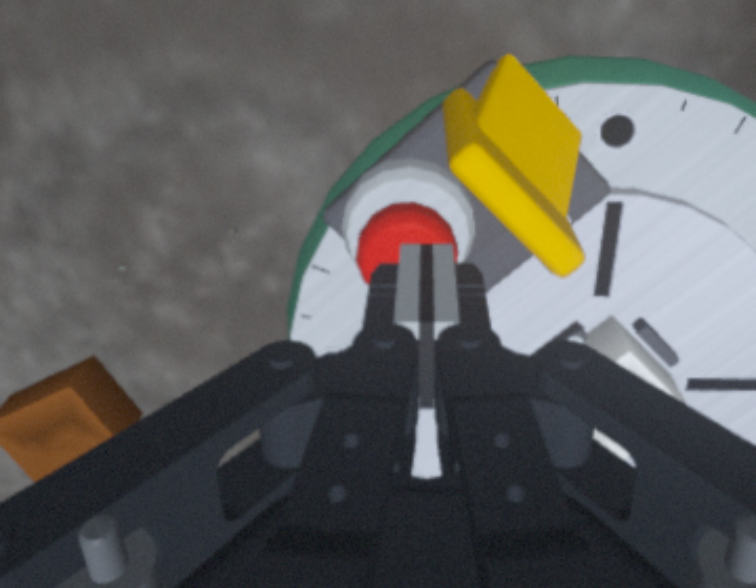

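The fingers (tip edge at crop (427,245)) are above the red button (crop (405,245)), and there seems to be a depth gap. I'll measure it.

```bash
python3 - <<'E'
from h import *
for u,v in[(277,258),(283,258),(292,258),(283,262),(273,243),(265,250),(262,255),(300,255)]: print(u,v,pt('w2',u,v).round(1))
E
```

```text
277 258 [448.4 -73.6  94.2]
283 258 [448.7 -70.4  95. ]
292 258 [449.7 -65.9  95.2]
283 262 [448.8 -70.5  99.1]
273 243 [449.8 -76.9  71.3]
265 250 [452.3 -82.4  73.3]
262 255 [455.2 -85.   73.1]
300 255 [469.8 -63.8  55.5]
```

```bash
python3 - <<'E'
from h import *
for v in range(244,300,3): print(v,pt('w2',278,v).round(1),pt('w2',288,v).round(1))
D=np.load('pics/w2.npz');print((-D['R'].T@D['t']).round(1),D['R'].round(3)); s=manip.state();print(s['tool_pos'],s['q'],s['opening'])
E
```

```text
244 [451.4 -74.2  70.9] [454.3 -68.6  67.6]
247 [452.8 -74.5  72.1] [455.2 -68.9  69.9]
250 [454.4 -74.9  72.7] [456.  -69.1  72.3]
253 [456.  -75.3  73.3] [457.8 -69.5  72.7]
256 [448.1 -73.   92.8] [449.7 -67.9  92.1]
259 [448.4 -73.   95.5] [449.3 -67.9  96. ]
262 [447.7 -72.8  99.9] [449.5 -68.   98.8]
265 [448.1 -72.9 102.3] [449.7 -68.1 101.6]
268 [448.2 -72.8 105.1] [448.6 -67.9 106.3]
271 [448.6 -72.9 107.2] [448.8 -68.  108.8]
274 [448.1 -72.7 110.7] [448.9 -68.1 111.3]
277 [448.5 -72.8 112.8] [449.1 -68.2 113.5]
280 [447.8 -72.6 116.5] [449.2 -68.2 116. ]
283 [448.1 -72.6 118.4] [449.1 -68.3 118.5]
286 [448.  -72.6 120.9] [448.9 -68.3 121.2]
289 [447.8 -72.5 123.5] [449.5 -68.4 122.4]
292 [448.9 -72.7 124.1] [449.4 -68.4 124.9]
295 [449.8 -73.  124.9] [450.2 -68.7 125.9]
298 [449.8 -72.9 127.1] [452.3 -69.1 124.9]
[377.3 -53.4 231.2] [[ 0.235  0.972  0.   ]
 [ 0.919 -0.222  0.326]
 [ 0.317 -0.076 -0.945]]
[459.38047238 -74.24013721  86.34253544] [-2.75646572e-01 -1.56450420e-01  2.18001455e+00 -3.34032180e-05
  1.11817813e+00 -1.60970840e+00] 0.0016566631334614492
```

The pad face spans z 92 to 123 and the button is still out at 73. So the real tips are about 5 mm above the reported TCP, roughly 30 mm higher than nominal. Before going deeper I'll check the gripper's wider parts against the lug top at 97.

```bash
python3 - <<'E'
from h import *
D=np.load('pics/w2.npz');d=D['d'];R,t=D['R'],D['t']
v,u=np.nonzero((d>20)&(d<165)); n=cv2.undistortPoints(np.c_[u,v].astype(float)[:,None],D['K'],D['dist_coeffs'])[:,0]
P=(np.c_[n,np.ones(len(n))]*d[v,u][:,None]-t)@R
q=P-[459.4,-74.2,91.5]; a=q@[.235,.972,0]; b=q@[-.972,.235,0]
for z in range(0,130,10):
    m=(q[:,2]>z)&(q[:,2]<=z+10)&(P[:,2]>90)&(abs(a)<75)&(abs(b)<60)
    if m.sum()>3: print('above tip',z,m.sum(),'y',np.percentile(a[m],[1,99]).round(0),'x',np.percentile(b[m],[1,99]).round(0))
v,u=np.nonzero((D['im'][...,0]>150)&(D['im'][...,1]>110)&(D['im'][...,2]<60))
print('lug z',max(pt('w2',i,j)[2] for i,j in list(zip(u,v))[::15]))
E
```

```text
above tip 0 1963 y [-10.  39.] x [ 5. 38.]
above tip 10 594 y [-12.  14.] x [ 6. 12.]
above tip 20 665 y [-13.  14.] x [ 7. 12.]
above tip 30 819 y [-16.  18.] x [-10.  14.]
above tip 40 2799 y [-32.  34.] x [-8. 15.]
above tip 50 5851 y [-39.  40.] x [-9. 13.]
above tip 60 6069 y [-47.  49.] x [-10.  18.]
above tip 70 9452 y [-54.  56.] x [-9. 18.]
above tip 80 12019 y [-59.  61.] x [ 4. 19.]
above tip 90 2366 y [-56.  58.] x [12. 21.]
lug z 231.23879884882973
```

Below 40 mm above the tips the fingers are narrow (±17 mm), so pressing clears the lug top, which will be 36 mm above the tips. Now a force-guarded descent.

servo_tool:
  targets:
    - [0,0,0,0,0,0.004,1]
    - [0,0,0,0,0,0.004,1]
    - [0,0,0,0,0,0.004,1]
    - [0,0,0,0,0,0.003,1]
    - [0,0,0,0,0,0.002,1]
    - [0,0,0,0,0,0.002,1]
    - [0,0,0,0,0,0.002,1]
    - [0,0,0,0,0,0,1]

```text
t: 6.32
tool_pos: [459.3, -74.2, 65.4]
tcp_rot: [0.118, 0.993, 0.0, -0.0]
contact_force: [-2.1, 1.0, 3.3]
opening: -0.001
finger_force: 1.3
```

servo_tool:
  targets:
    - [0,0,0,0,0,0.001,1]
    - [0,0,0,0,0,0.001,1]
    - [0,0,0,0,0,0.001,1]
    - [0,0,0,0,0,0.001,1]
    - [0,0,0,0,0,0,1]

```text
t: 6.95
tool_pos: [459.4, -74.2, 61.4]
tcp_rot: [0.118, 0.993, 0.0, -0.0]
contact_force: [-2.0, -0.2, 3.6]
opening: -0.004
finger_force: 1.6
```

servo_tool:
  targets:
    - [0,0,0,0,0,0.001,1]
    - [0,0,0,0,0,0.001,1]
    - [0,0,0,0,0,0.001,1]
    - [0,0,0,0,0,0.001,1]
    - [0,0,0,0,0,0,1]

```text
t: 7.58
tool_pos: [460.0, -75.0, 59.0]
tcp_rot: [0.118, 0.993, -0.001, 0.0]
contact_force: [-6.0, -0.6, 12.0]
opening: -0.003
finger_force: 6.0
```

servo_tool:
  targets:
    - [0,0,0,0,0,0.0005,1]
    - [0,0,0,0,0,0.0005,1]
    - [0,0,0,0,0,0,1]

```text
t: 7.95
tool_pos: [460.4, -75.4, 58.9]
tcp_rot: [0.118, 0.993, -0.001, 0.001]
contact_force: [-8.6, -1.3, 17.7]
opening: -0.002
finger_force: 8.4
```

servo_tool:
  targets:
    - [0,0,0,0.0012,0.0016,0,1]
    - [0,0,0,0.0012,0.0016,0,1]
    - [0,0,0,0.0012,0.0016,0,1]
    - [0,0,0,0.0012,0.0016,0,1]
    - [0,0,0,0.0012,0.0016,0,1]
    - [0,0,0,0,0,0,1]

```text
t: 8.7
tool_pos: [457.8, -66.5, 59.0]
tcp_rot: [0.118, 0.993, -0.001, 0.003]
contact_force: [-3.1, -2.5, 11.4]
opening: 0.002
finger_force: 5.8
```

```bash
cat >> h.py <<'E'
C=np.array([551.5,-31.3])
def look(f):
    snap('wrist',f);D=np.load(f'pics/{f}.npz');im=D['im'].astype(int);r,g,b=im[...,0],im[...,1],im[...,2]
    v,u=np.nonzero((r>120)&(g<80)&(b<80)); q=np.array([pt(f,i,j) for i,j in zip(u,v)])
    v,u=np.nonzero((r>150)&(g>110)&(b<90)); l=np.array([pt(f,i,j) for i,j in zip(u,v)]); l=l[(l[:,2]>85)&(l[:,2]<105)]
    for n,x in(('red',q),('lug',l)):
        m=np.median(x,0); print(n,len(x),m.round(1),'ang',np.degrees(np.arctan2(*(m[:2]-C)[::-1])).round(1))
    s=manip.state();print(s['t'],s['tool_pos'].round(1),s['contact_force'].round(1))
E
python3 -c "
from h import *
try: look('w1x')
except Exception as e: print(e)"
cp pics/w1.npz /tmp; python3 - <<'E'
from h import *
f='w2';D=np.load(f'pics/{f}.npz');im=D['im'].astype(int);r,g,b=im[...,0],im[...,1],im[...,2]
v,u=np.nonzero((r>150)&(g>110)&(b<90)); l=np.array([pt(f,i,j) for i,j in zip(u,v)]); l=l[(l[:,2]>85)&(l[:,2]<105)]
m=np.median(l,0);print('start lug',m,np.degrees(np.arctan2(*(m[:2]-C)[::-1])))
E
```

```text
red 752 [451.1 -80.8  60.2] ang -153.8
lug 2133 [440.  -39.5  97. ] ang -175.8
8.75 [457.8 -66.4  59. ] [-3.1 -1.5 11.9]
start lug [442.20330149 -46.81903573  97.01038531] -171.9185947774451
```

servo_tool:
  targets:
    - [0,0,0,0.001,0.0017,0,1]
    - [0,0,0,0.001,0.0017,0,1]
    - [0,0,0,0.001,0.0018,0,1]
    - [0,0,0,0.001,0.0018,0,1]
    - [0,0,0,0.001,0.0018,0,1]
    - [0,0,0,0,0,0,1]

```text
t: 9.5
tool_pos: [455.4, -56.5, 59.0]
tcp_rot: [0.118, 0.993, -0.001, 0.003]
contact_force: [-1.5, -1.1, 11.1]
opening: 0.0
finger_force: 5.4
```

servo_tool:
  targets:
    - [0,0,0,0.0009,0.0018,0,1]
    - [0,0,0,0.0009,0.0018,0,1]
    - [0,0,0,0.0008,0.0018,0,1]
    - [0,0,0,0.0008,0.0018,0,1]
    - [0,0,0,0.0008,0.0018,0,1]
    - [0,0,0,0,0,0,1]

```text
t: 10.25
tool_pos: [453.6, -46.6, 59.0]
tcp_rot: [0.118, 0.993, -0.001, 0.003]
contact_force: [-0.5, -1.1, 9.6]
opening: 0.002
finger_force: 5.1
```

```bash
python3 -c "
from h import *
look('w3')"
```

```text
red 1036 [445.9 -61.8  60.6] ang -163.9
lug 1787 [437.1 -19.7  97. ] ang 174.2
10.3 [453.6 -46.7  59. ] [-0.9 -1.5 10.8]
```

servo_tool:
  targets:
    - [0,0,0,0.0007,0.0019,0,1]
    - [0,0,0,0.0007,0.0019,0,1]
    - [0,0,0,0.0006,0.0019,0,1]
    - [0,0,0,0.0006,0.0019,0,1]
    - [0,0,0,0.0006,0.0019,0,1]
    - [0,0,0,0.0005,0.0019,0,1]
    - [0,0,0,0.0005,0.0019,0,1]
    - [0,0,0,0.0004,0.0019,0,1]
    - [0,0,0,0,0,0,1]

```text
t: 11.42
tool_pos: [452.6, -30.6, 59.0]
tcp_rot: [0.118, 0.993, -0.001, 0.003]
contact_force: [-1.5, -2.3, 11.0]
opening: 0.005
finger_force: 5.2
```

servo_tool:
  targets:
    - [0,0,0,0,0,-0.003,1]
    - [0,0,0,0,0,-0.005,1]
    - [0,0,0,0,0,-0.005,1]
    - [0,0,0,0,0,-0.005,1]
    - [0,0,0,0,0,-0.004,1]
    - [0,0,0,0,0,0,1]

```text
t: 12.18
tool_pos: [450.0, -29.8, 78.8]
tcp_rot: [0.118, 0.993, -0.0, 0.0]
contact_force: [1.0, 0.4, -0.7]
opening: -0.001
finger_force: 0.0
```

```bash
python3 -c "
from h import *
look('w4')"
```

```text
red 1344 [445.8 -43.4  63.3] ang -173.5
lug 1527 [442.2  -2.8  97. ] ang 165.4
12.225 [449.8 -29.8  78.5] [ 0.6  0.3 -0.9]
```

servo_tool:
  targets:
    - [0,0,0,0,0.002,0,1]
    - [0,0,0,0,0.002,0,1]
    - [0,0,0,0,0.002,0,1]
    - [0,0,0,0,0.0015,0,1]
    - [0,0,0,0,0.0015,0,1]
    - [0,0,0,0,0.0015,0,1]
    - [0,0,0,0,0.0015,0,1]
    - [0,0,0,0,0.0015,0,1]
    - [0,0,0,0,0.0015,0,1]
    - [0,0,0,0,0,0,1]

```text
t: 13.48
tool_pos: [453.5, -14.9, 78.4]
tcp_rot: [0.118, 0.993, 0.0, 0.0]
contact_force: [-0.6, -2.6, -0.5]
opening: -0.003
finger_force: 1.1
```

servo_tool:
  targets:
    - [0,0,0,0,0.0015,0,1]
    - [0,0,0,0,0.0015,0,1]
    - [0,0,0,0,0.0015,0,1]
    - [0,0,0,0,0.0015,0,1]
    - [0,0,0,0,0.0015,0,1]
    - [0,0,0,0,0.0015,0,1]
    - [0,0,0,0,0,0,1]

```text
t: 14.35
tool_pos: [455.9, -6.2, 78.7]
tcp_rot: [0.118, 0.993, 0.0, 0.001]
contact_force: [1.7, -1.7, -1.6]
opening: 0.002
finger_force: 1.6
```

```bash
python3 -c "
from h import *
look('w5')"
```

```text
red 1773 [448.3 -24.6  63.5] ang 176.3
lug 1479 [447.4  14.7  97. ] ang 156.2
14.4 [455.8  -6.3  78.7] [ 2.4 -1.7 -1.2]
```

servo_tool:
  targets:
    - [0,0,0,0,0.0012,0,1]
    - [0,0,0,0,0.0012,0,1]
    - [0,0,0,0,0.0012,0,1]
    - [0,0,0,0,0.0012,0,1]
    - [0,0,0,0,0.0012,0,1]
    - [0,0,0,0,0.0012,0,1]
    - [0,0,0,0,0.0012,0,1]
    - [0,0,0,0,0.0012,0,1]
    - [0,0,0,0,0.0012,0,1]
    - [0,0,0,0,0.0012,0,1]
    - [0,0,0,0,0.0012,0,1]
    - [0,0,0,0,0.0012,0,1]
    - [0,0,0,0,0,0,1]

```text
t: 16.02
tool_pos: [459.4, 7.7, 79.1]
tcp_rot: [0.118, 0.993, 0.0, 0.001]
contact_force: [1.3, -3.4, 0.7]
opening: -0.001
finger_force: 1.2
```

```bash
python3 -c "
from h import *
look('w6')"
```

```text
red 1821 [450.6 -10.2  63.8] ang 168.2
lug 1253 [452.2  29.1  97. ] ang 148.7
16.075 [459.1   7.8  78.9] [ 0.3 -2.   1. ]
```

servo_tool:
  targets:
    - [0,0,0,0,0.0008,0,1]
    - [0,0,0,0,0.0008,0,1]
    - [0,0,0,0,0.0008,0,1]
    - [0,0,0,0,0.0008,0,1]
    - [0,0,0,0,0.0008,0,1]
    - [0,0,0,0,0.0008,0,1]
    - [0,0,0,0,0,0,1]

```text
t: 16.95
tool_pos: [459.5, 12.3, 78.1]
tcp_rot: [0.118, 0.993, -0.0, -0.001]
contact_force: [-0.5, -0.4, -0.4]
opening: -0.002
finger_force: 0.5
```

servo_tool:
  targets:
    - [0,0,0,0,0.0008,0,1]
    - [0,0,0,0,0.0008,0,1]
    - [0,0,0,0,0.0008,0,1]
    - [0,0,0,0,0,0,1]

```text
t: 17.45
tool_pos: [460.7, 14.5, 78.5]
tcp_rot: [0.118, 0.993, -0.0, 0.0]
contact_force: [0.1, -2.1, -1.2]
opening: -0.001
finger_force: 1.1
```

```bash
python3 -c "
from h import *
look('w7')"
```

```text
red 1936 [450.9  -3.9  73.1] ang 164.8
lug 1118 [454.9  36.3  97. ] ang 145.0
17.5 [460.6  14.6  78.5] [ 0.2 -1.3 -1. ]
```

The button top is back at 73 mm, so it has sprung out and locked. Backing off and rising.

servo_tool:
  targets:
    - [0,0,0,0,-0.003,0,1]
    - [0,0,0,0,-0.004,0,1]
    - [0,0,0,0,0,-0.01,1]
    - [0,0,0,0,0,-0.03,1]
    - [0,0,0,0,0,-0.04,1]
    - [0,0,0,0,0,-0.04,1]
    - [0,0,0,0,0,-0.03,1]
    - [0,0,0,0,0,0,1]
    - [0,0,0,0,0,0,1]

```text
t: 18.62
tool_pos: [458.4, 7.9, 227.7]
tcp_rot: [0.118, 0.993, 0.0, -0.001]
contact_force: [-0.0, 0.3, -0.1]
opening: -0.001
finger_force: 0.0
```

```bash
python3 - <<'E'
from h import *
look('w8')
E
```

```text
red 587 [453.1  -3.7  73.2] ang 164.3
lug 408 [461.8  34.3  97. ] ang 143.8
18.675 [458.    7.9 226.9] [-0.2  0.6 -0.7]
```

View pics/w8.png

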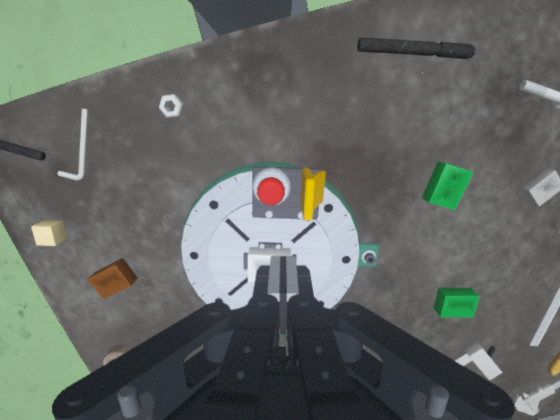

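The button is out at (271,191), 164.3° against 164.7° expected. The block is in its nest at (268,260), the surroundings are untouched and the arm is clear, so I'm handing in.

```bash
python3 -c "
from rig import manip
print(manip.close_job())"
```

```text
the job is handed in; nothing more can be done
None
```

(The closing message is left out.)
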